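Close a casting mould and hold the curing box open

ROBOT

A 6-joint arm with a two-finger parallel gripper is mounted at the origin on a cart in front of the work surface, level with it; the furniture and walls round the work are solid. World frame = base frame: x ahead of the robot, y to its left, z up, the work surface at z = 0. Lengths are in m, angles in rad, forces in N, time in s.
With the tool pointing down it reaches from about 0.35 to 0.975 m from the base axis. Payload 4.9 kg.
Tool frame: the origin (TCP) lies at the very end of the fingers, on their centre line; the grasp point (between the pads) lies 19 mm behind it (ctrl.grasp_offset is the distance from the TCP to the grasp point, in m); z points along the fingers, y is the line along which they close (so a half turn about z gives the same grasp; the last joint's range is limited). The gripper opens to 85 mm and grips with 20 to 120 N. Pads are 22 mm wide; open, the fingers measure 114 mm over their backs; the gripper's body (76 mm by 85 mm) begins 54 mm behind the grasp point. The pads swing forward as they close: fully open they stand 13 mm farther back than shut.
Start: joints at [1.172, 0.053, 1.613, -0, 1.476, -0.119], TCP at [0.173, 0.601, 0.231] pointing down, gripper open.
Joint ranges: [-3.01, 3.01], [-1.01, 2.22], [0.06, 2.58], [-1.02, 4.17], [0.09, 2.62], [-3.14, 3.14]. Speed limits (rad/s): [2.57, 2.57, 3.14, 3.14, 3.14, 3.14].

INTERFACE

Orientations are given as a rotation vector (axis times angle).
In Python, from station import ctrl, optics gives the robot as it stands.
- The arm moves only by the shell command python3 -m handwheel 'ROWS' [OPENING] [FORCE]. ROWS is JSON, a list of rows, each an object of numbers: "tx", "ty", "tz": the shift along the tool's x, y, z in mm; "roll": the turn about the tool's z in rad. A call has 1 to 12 rows; each row shifts and turns the commanded pose from where the row before left it, along the tool's axes as they then stand; what a row does not reach is not made up. A row lasts 1/12 s, in which the tool goes at most 41.7 mm and 7.16 degrees, less where a joint would pass 70% of its speed; a pose out of reach is approached as far as the arm can. A call with a gripper value outside its range is refused whole. OPENING is the finger opening in mm, from 0 to 85.4, set as the call begins (- or left out, the last holds). The fingers move at their own pace and stop on an object; FORCE is the grip in N (left out, the last holds). Time passes only in rows, so rows that do not move let the fingers close. It gives the time, the measured TCP pose, the force, the opening and the grip force at its end, in the units of the state.
- ctrl.get_obs(): the state, without advancing time (a new reading comes with each control period).
- optics.get_image(name): name is "side" or "top"; returns (picture, depth): 400x640x3 uint8, red, green, blue; 400x640 float32, m along the optical axis (not along the pixel's ray), 0 where there is no reading.
- optics.camera_params(name): a dict with "mtx" (3x3 intrinsics, pixels), "extrinsics" (4x4, takes a point from camera to world coordinates). Camera axes: x right, y down, z forward; pixel columns grow to the right and rows downward; lengths in m; the calibration is good to about 2 mm. A picture is of the moment at which its call begins. camera_params takes no time and is no camera call.
- ctrl.finish_job(): hands the job in; it is judged then, once.
The state is a dict: "t": time; "q": joint angles; "dq": joint speeds; "effort": joint torques, N m; "tool_pos": TCP position; "tool_rot": TCP orientation; "contact_force": force on the tool from outside, world axes, zero at the start; "wrist_torque": the same for the moment, N m; "opening": finger opening in m; "grip_force": force on a finger pad.
Only numpy, scipy, OpenCV 4.12 (cv2) and the standard library are available. Lean on these libraries where they do the work, as an engineer would, in place of code of your own. Each camera call takes 0.05 s, during which the arm holds its last target. There are 200 camera calls.

TASK

Close the casting mould: pick up its white backplate, lower it (do not drop it) over the mould's two locating pins until it rests flush, and let go. Then open the curing box for the colleague across the table, who will put the mould in: tug the cover up by its round knob, and if it is caught, turn the knob about a quarter turn and tug again until it comes free. Raise the cover about half way (some 45 degrees) and finish still holding it there, since it has no stay, with the mould closed and the bottles, tape roll and loose tile left where they are.

Things in the scene. Friction and masses are not known exactly. Their poses are not given: they have to be found in the camera images.
- backplate: Loose white plate 140 x 90 x 8 mm (x, y, z), 175 to 350 g, lying flat; two 11 mm through holes at x = -56 and +56 mm, y = 0. On top a wooden grip bar along x, 90 mm long, 14 mm wide, from 22 to 38 mm above the underside, on two 11 mm posts at x = -34 and +34 mm. Origin: centre of the underside. Either way round (half turn about z) fits.
- mould: Loose grey metal mould half 140 x 90 x 30 mm (x, y, z), 1 kg, on the table, its open pocket holding a tile below the top face. Two 8 mm steel pins at x = -56 and +56 mm, y = 0, noses tapering to 3 mm, end 18 mm above the top face. Origin: centre of the underside. With the backplate flush, its origin is 30 mm above this one.
- curing_box: Fixed white box 200 x 220 x 100 mm (x, y, z) under a flat grey cover 10 mm thick with an amber window (200 x 220 mm, 0.45 kg; top 110 mm above the table). Origin: centre of the underside; the box may be turned a little about z. The cover is hinged along the box's -x side, nearest the robot, so its +x edge rises.
- hinge (a point): Middle of the cover's hinge line: fixed to the box at x = -100 mm, 100 mm above its underside; the hinge line runs along this frame's y. Under the cover, 165 mm from here, the knob's shaft carries a cam with a wing on either side; a wing that points to +x (within about 45 degrees) is caught beneath a lip of the box. Nothing outside shows how the wings point: they may start caught or free.
- knob (a point): Grip point on the axis of the black round knob, 22 mm above the cover's top (fingertips then clear it by 3 mm). Knob 36 mm across, 34 mm high, 35 mm inside the cover's +x edge. Frame of the cover: z along the knob, y along the hinge; it does not turn with the knob. No end stops, friction 0.05 N m, stays put. A quarter turn either way changes caught to free, or free to caught.
- cover (a joint): Angle of the curing box's cover, rad: 0 shut, growing as its +x edge rises, stop at 1.4. It falls shut if let go. While caught it can be tugged up only about 3 mm at the knob (0.02 rad).
- resin_bottle: White screw-cap bottle, 55 mm across, 104 mm tall, loose; origin at the centre of its base. Leave it standing.
- hardener_bottle: White screw-cap bottle, 55 mm across, 104 mm tall, loose; origin at the centre of its base. Leave it standing.
- dropper: Small white dropper bottle, 25 mm across, 87 mm tall, loose; origin at the centre of its base. Leave it standing.
- masking_tape: Roll of masking tape lying flat, 104 mm across, 25 mm tall, loose; origin at the centre of its underside. Leave it alone.
- tile_a: Loose tile 72 x 32 x 6 mm lying flat; origin at the centre of its underside. Leave it alone.

How it is judged:
On the way, in this order (a step that is already met when the one before it is completed fails the run):
1. the gripper has lowered the backplate over both pins, flush on the mould, still holding or touching it (horizontal distance between backplate and mould below 0.003 m and z of backplate in the frame of mould below 0.033 m and angle between the x axis of backplate and the x axis of mould, either way round below 0.06 rad and contact force between the fingers and backplate above 0.5 N), for 0.1 s.
2. the backplate rests flush and let go on the mould, the cover still shut (z of backplate in the frame of mould below 0.032 m and angle between the z axis of backplate and the z axis of mould, either way round below 0.03 rad and contact force between the fingers and backplate below 0.1 N and value of joint cover below 0.1 rad), for 0.2 s.
3. the cover is raised by the fingers (value of joint cover above 0.5 rad and contact force between the fingers and curing_box above 0.5 N), for 0.2 s.
At the end, for the whole second after the job is handed in: The gripper's fingers hold the cover still between 0.58 and 1.05 rad (33 to 60 degrees) with nothing else propping it; the backplate rests flush on the mould (within 2 mm of the top face, centres within 3 mm, edges parallel), let go, on both pins (value of joint cover between 0.58 and 1.05 rad and velocity of joint cover between -0.1 and 0.1 rad/s and contact force between the fingers and curing_box above 0.5 N and contact force between curing_box and backplate below 0.1 N and contact force between curing_box and mould below 0.1 N and contact force between curing_box and resin_bottle below 0.1 N and contact force between curing_box and hardener_bottle below 0.1 N and contact force between curing_box and dropper below 0.1 N and contact force between curing_box and masking_tape below 0.1 N and contact force between curing_box and tile_a below 0.1 N and horizontal distance between backplate and mould below 0.003 m and z of backplate in the frame of mould between 0.028 and 0.032 m and angle between the z axis of backplate and the z axis of mould, either way round below 0.03 rad and angle between the x axis of backplate and the x axis of mould, either way round below 0.06 rad and angle between mould's own z axis and vertical below 0.05 rad and linear speed of mould below 0.02 m/s); the arm keeps its last pose, push and grip.
It fails at once if a bottle, the dropper, the tape or the loose tile is moved by more than 3 cm (distance of any of resin_bottle, hardener_bottle, dropper, masking_tape, tile_a from where it was at the start of the episode above 0.03 m).
It fails at once if a bottle or the dropper is tipped over (angle between any of resin_bottle, hardener_bottle, dropper's own z axis and vertical above 0.5 rad).
It also fails if it takes over 64 s, if anything falls off the work surface, if the arm or the gripper's body presses on something with over 40 N, if the wrist force passes 120 N, or if a joint passes its speed limit or range.

## Working session

There is one attempt and no reset: what is moved stays moved. The work goes in short steps, Python scripts to look and compute and a shell command to move; the robot and the scene stay as the last step left them, time stands still between calls to the robot, and variables do not carry over. Pictures are saved under pics/ and viewed, at most 10 in all, crops included, and the job is handed in when it is done.

```bash
ls; mkdir -p pics
cat > h.py <<'E'
import numpy as np, cv2
from scipy.spatial.transform import Rotation as R
from station import ctrl, optics
def shot(n):
    im,d=optics.get_image(n); p=optics.camera_params(n); np.savez(f'{n}.npz',im=im,d=d,K=p['mtx'],E=p['extrinsics']); return im,d,np.array(p['mtx']),np.array(p['extrinsics'])
def cloud(d,K,E):
    v,u=np.mgrid[:d.shape[0],:d.shape[1]]
    P=np.stack([(u-K[0,2])/K[0,0]*d,(v-K[1,2])/K[1,1]*d,d],-1)
    return P@E[:3,:3].T+E[:3,3]
E
python3 - <<'E'
from h import *
for n in('side','top'):
    im,d,K,E=shot(n); cv2.imwrite(f'pics/{n}1.png',im[...,::-1]); print(n,K.round(1).tolist(),E.round(3).tolist())
o=ctrl.get_obs(); print({k:np.round(v,4) for k,v in o.items()}); print(ctrl.grasp_offset)
E
```

```text
pics
side [[460.5, 0.0, 320.3], [0.0, 460.5, 197.8], [0.0, 0.0, 1.0]] [[-0.999, -0.003, 0.038, 0.507], [-0.035, 0.463, -0.886, 1.289], [-0.015, -0.886, -0.463, 0.778], [0.0, 0.0, 0.0, 1.0]]
top [[365.5, 0.0, 316.9], [0.0, 365.5, 204.3], [0.0, 0.0, 1.0]] [[0.022, -0.994, 0.111, 0.387], [-1.0, -0.021, 0.009, 0.02], [-0.007, -0.112, -0.994, 1.464], [0.0, 0.0, 0.0, 1.0]]
{'t': np.float64(0.1), 'q': array([ 1.172 ,  0.0533,  1.6141, -0.    ,  1.476 , -0.119 ]), 'dq': array([ 0.0015, -0.0024, -0.0043, -0.0008,  0.0006,  0.0013]), 'effort': array([ 0.00000e+00, -3.94905e+01, -3.71363e+01, -1.00000e-04,
        3.90000e-03,  0.00000e+00]), 'tool_pos': array([0.1724, 0.6002, 0.2302]), 'tool_rot': array([-4.3800e-01, -3.1104e+00,  2.8000e-03]), 'contact_force': array([ 0.482 , -0.2372, -0.8132]), 'wrist_torque': array([ 0.0129,  0.0228, -0.0167]), 'grip_force': np.float64(0.0), 'opening': np.float64(0.0856)}
0.0187
```

View pics/side1.png

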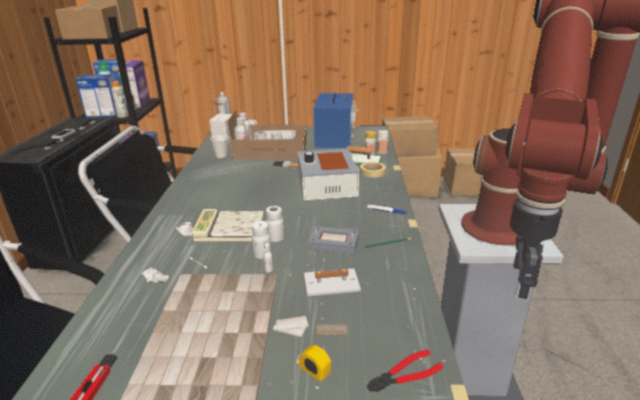

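View pics/top1.png

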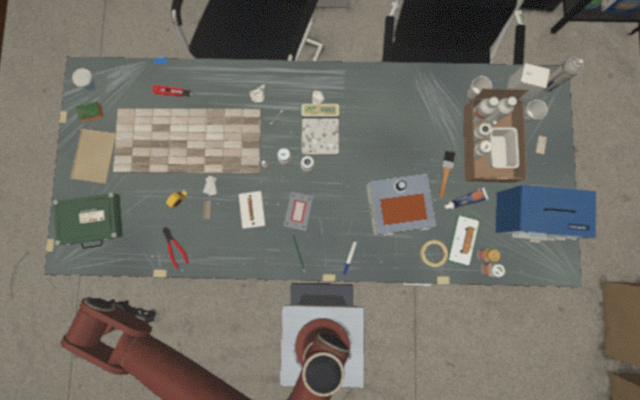

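The side view shows the plate at (332,281), the mould at (333,239) and the box with its knob at (309,157). In the top view they are at (251,210), (298,210) and (401,205), with the knob at (402,185). The bottles are at (284,155) and (307,163), and the dropper is at (264,163).

Run:
```python
from h import *
def crop(f,x,y,w,h,s): 
    im=np.load(f+'.npz')['im'][y:y+h,x:x+w]; return cv2.resize(im,None,fx=s,fy=s,interpolation=cv2.INTER_CUBIC)
a=crop('top',220,180,100,50,4); b=crop('top',360,165,100,75,4); c=crop('side',290,220,100,75,4); d=crop('side',290,140,100,62,4)
A=np.zeros((600,800,3),np.uint8)
for im,(x,y) in((a,(0,0)),(b,(400,0)),(c,(0,300)),(d,(400,300))): A[y:y+im.shape[0],x:x+im.shape[1]]=im
cv2.imwrite('pics/comp.png',A[...,::-1])
for n in('top','side'):
    z=np.load(n+'.npz'); P=cloud(z['d'],z['K'],z['E'])
    for nm,(u0,u1,v0,v1),zl,zh in (('plate',(236,267,188,232),.004,.015) if n=='top' else ('plate',(300,365,262,298),.004,.015),('bar',(236,267,188,232),.028,.06) if n=='top' else ('bar',(300,365,262,298),.028,.06),('mould',(280,317,188,232),.018,.04)if n=='top' else ('mould',(300,365,222,258),.018,.04),('lid',(362,440,165,240),.1,.125)if n=='top' else('lid',(290,366,145,180),.1,.125),('knob',(362,440,165,240),.13,.17)if n=='top' else('knob',(290,366,140,180),.13,.17)):
        Q=P[v0:v1,u0:u1].reshape(-1,3); Q=Q[(Q[:,2]>zl)&(Q[:,2]<zh)]
        if len(Q)<5: print(n,nm,len(Q));continue
        r=cv2.minAreaRect((Q[:,:2]*1000).astype(np.float32)); print(n,nm,len(Q),Q.mean(0).round(4),'medz',np.median(Q[:,2]).round(4),'rect',np.round(r[0],1),np.round(r[1],1),round(r[2],1))
```

```text
top plate 713 [0.5214 0.2964 0.0088] medz 0.0089 rect [524.4 298. ] [175.5 121.8] 2.3
top bar 85 [0.5239 0.2968 0.0375] medz 0.0375 rect [523.3 296.7] [87.8 14.1] 10.0
top mould 789 [0.5189 0.1084 0.0288] medz 0.0293 rect [519.4 108.8] [ 90.6 140.2] 79.6
top lid 3098 [ 0.5453 -0.2833  0.1096] medz 0.1096 rect [ 545.5 -284.5] [208.  221.2] 8.9
top knob 78 [ 0.6128 -0.272   0.1432] medz 0.1438 rect [ 614.7 -272.2] [32.4 33.6] 89.0
side plate 1034 [0.5223 0.3033 0.009 ] medz 0.0094 rect [521.  281.9] [171.9 154.5] 0.5
side bar 204 [0.5226 0.2986 0.0364] medz 0.037 rect [522.6 295.9] [88.7 20.4] 5.2
side mould 917 [0.5191 0.1137 0.0293] medz 0.0304 rect [519.1 107.3] [102.  141.3] 79.8
side lid 1360 [ 0.5424 -0.2652  0.1109] medz 0.1113 rect [ 544.9 -286.9] [208.3 231.1] 9.2
side knob 67 [ 0.6125 -0.2681  0.1412] medz 0.1424 rect [ 613.9 -273.9] [33.4 38.3] 3.8
```

View pics/comp.png

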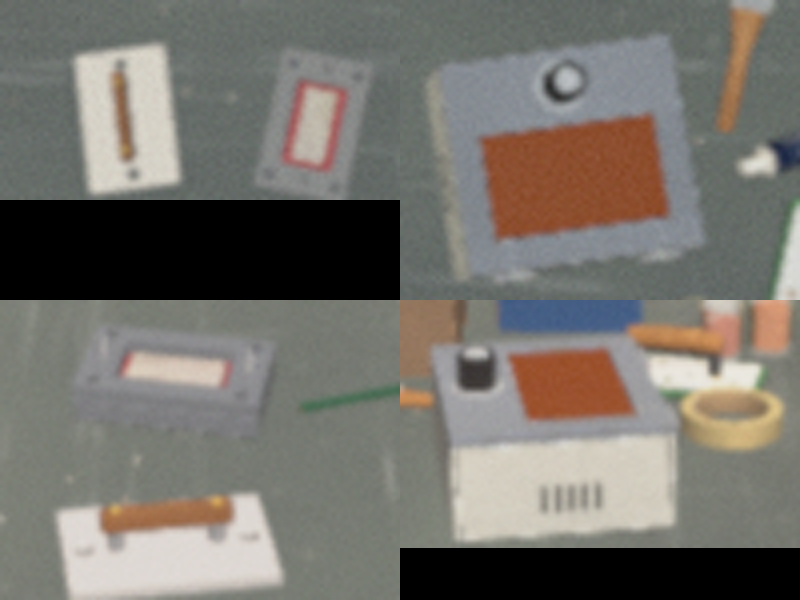

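```bash
cat >> h.py <<'E'
def goto(p,yaw=None):
    """tool-axis shift (mm) to TCP target p, roll (rad) so tool y makes angle yaw(deg, mod 180); shift is in the present tool axes"""
    o=ctrl.get_obs(); T=R.from_rotvec(o['tool_rot']).as_matrix()
    s=T.T@(np.array(p)-o['tool_pos'])*1000; a=np.degrees(np.arctan2(T[1,1],T[0,1])); r=0
    if yaw is not None: r=-np.radians((yaw-a+90)%180-90)
    print('t',round(float(o['t']),2),'tcp',np.round(o['tool_pos'],4),'tilt',T[:,2].round(3),'yang',a.round(2),'shift',s.round(1),'roll',round(float(r),4),'q6',o['q'][5].round(2),'F',np.round(o['contact_force'],1),'open',round(float(o['opening']),4))
def whiterect(n,box,z0,cond):
    z=np.load(n+'.npz'); K,E=z['K'],z['E']; im=z['im'].astype(int); u0,u1,v0,v1=box
    m=np.zeros(im.shape[:2],np.uint8); m[v0:v1,u0:u1]=cond(im)[v0:v1,u0:u1]
    c=max(cv2.findContours(m,cv2.RETR_EXTERNAL,cv2.CHAIN_APPROX_NONE)[0],key=cv2.contourArea).reshape(-1,2)
    d=np.c_[(c[:,0]-K[0,2])/K[0,0],(c[:,1]-K[1,2])/K[1,1],np.ones(len(c))]@E[:3,:3].T
    p=E[:3,3]+d*((z0-E[2,3])/d[:,2])[:,None]
    r=cv2.minAreaRect((p[:,:2]*1000).astype(np.float32)); return np.round(r[0],1),np.round(r[1],1),round(r[2],1)
E
python3 - <<'E'
from h import *
white=lambda im:(im.min(2)>150)
print(whiterect('top',(232,272,184,236),.008,white),whiterect('side',(296,368,262,300),.008,white))
goto((.523,.2965,.12),98); goto((.523,.2965,.013),98)
E
```

```text
(array([524.5, 295.8]), array([141.7,  91.9]), 8.9) (array([523.2, 297. ]), array([143.3, 102.7]), 8.5)
t 0.1 tcp [0.1724 0.6002 0.2302] tilt [-0.001 -0.002 -1.   ] yang 73.97 shift [-420.9 -194.9  110.5] roll -0.4194 q6 -0.12 F [ 0.5 -0.2 -0.8] open 0.0856
t 0.1 tcp [0.1724 0.6002 0.2302] tilt [-0.001 -0.002 -1.   ] yang 73.97 shift [-420.9 -194.7  217.5] roll -0.4194 q6 -0.12 F [ 0.5 -0.2 -0.8] open 0.0856
```

```bash
python3 -m handwheel '[{"tx":-30,"ty":-14,"tz":5},{"tx":-30,"ty":-14,"tz":5},{"tx":-30,"ty":-14,"tz":5},{"tx":-30,"ty":-14,"tz":5},{"tx":-30,"ty":-14,"tz":5},{"tx":-30,"ty":-14,"tz":5},{"tx":-30,"ty":-14,"tz":5},{"tx":-30,"ty":-14,"tz":5},{"tx":-30,"ty":-14,"tz":5},{"tx":-30,"ty":-14,"tz":5},{"tx":-30,"ty":-14,"tz":5},{"tx":-30,"ty":-14,"tz":5}]' 50 40
python3 -m handwheel '[{"roll":-0.108},{"roll":-0.108},{"roll":-0.108},{"roll":-0.108},{"tz":0},{"tz":0}]'
python3 -c "
from h import *
goto((.5235,.2963,.05),98.7)"
```

```text
t 0.1 tcp [0.1724 0.6002 0.2302] tilt [-0.001 -0.002 -1.   ] yang 73.97 shift [-421.4 -194.8  180.5] roll -0.4316 q6 -0.12 F [ 0.5 -0.2 -0.8] open 0.0856$[0]: bad value
$[0]: bad value
```

```bash
python3 -m handwheel '[{"tx":-30,"ty":-14,"tz":5,"roll":0},{"tx":-30,"ty":-14,"tz":5,"roll":0},{"tx":-30,"ty":-14,"tz":5,"roll":0},{"tx":-30,"ty":-14,"tz":5,"roll":0},{"tx":-30,"ty":-14,"tz":5,"roll":0},{"tx":-30,"ty":-14,"tz":5,"roll":0}]' 50 40
python3 -m handwheel --help | head -20
```

```text
t: 0.6
tool_pos: [0.3231, 0.4688, 0.2005]
tool_rot: [-0.438, -3.111, 0.001]
contact_force: [1.1, -0.4, 0.1]
opening: 0.0498
grip_force: 0.0invalid input: not JSON, or not a number
```

```bash
python3 -m handwheel '[{"tx":-33,"ty":-15,"tz":5,"roll":0},{"tx":-33,"ty":-15,"tz":5,"roll":0},{"tx":-33,"ty":-15,"tz":5,"roll":0},{"tx":-33,"ty":-15,"tz":5,"roll":0},{"tx":-33,"ty":-15,"tz":5,"roll":0},{"tx":-33,"ty":-15,"tz":5,"roll":0},{"tx":0,"ty":0,"tz":10,"roll":-0.108},{"tx":0,"ty":0,"tz":10,"roll":-0.108},{"tx":0,"ty":0,"tz":10,"roll":-0.108},{"tx":0,"ty":0,"tz":10,"roll":-0.108},{"tx":0,"ty":0,"tz":0,"roll":0},{"tx":0,"ty":0,"tz":0,"roll":0}]'
python3 -c "
from h import *
goto((.5235,.2963,.013),98.7)"
```

```text
t: 1.6
tool_pos: [0.4871, 0.3287, 0.1302]
tool_rot: [0.234, -3.131, 0.001]
contact_force: [0.0, 0.5, -0.2]
opening: 0.0502
grip_force: 0.0
t 1.6 tcp [0.4871 0.3287 0.1302] tilt [-0.002 -0.001 -1.   ] yang 98.56 shift [-31.4 -37.3 117.2] roll -0.0024 q6 -1.25 F [ 0.   0.5 -0.2] open 0.0502
```

```bash
python3 -m handwheel '[{"tx":-16,"ty":-19,"tz":5,"roll":0},{"tx":-15.5,"ty":-18.5,"tz":5,"roll":0},{"tx":0,"ty":0,"tz":25,"roll":0},{"tx":0,"ty":0,"tz":25,"roll":0},{"tx":0,"ty":0,"tz":25,"roll":0},{"tx":0,"ty":0,"tz":20,"roll":0},{"tx":0,"ty":0,"tz":12,"roll":0},{"tx":0,"ty":0,"tz":0,"roll":0},{"tx":0,"ty":0,"tz":0,"roll":0}]'
python3 -c "
from h import *
goto((.5235,.2963,.012),98.7)"
```

```text
t: 2.35
tool_pos: [0.5248, 0.297, 0.0146]
tool_rot: [0.238, -3.133, 0.0]
contact_force: [0.8, 0.2, 0.3]
opening: 0.0499
grip_force: 0.0
t 2.35 tcp [0.5248 0.297  0.0146] tilt [-0. -0. -1.] yang 98.68 shift [ 1.4 -0.5  2.6] roll -0.0004 q6 -1.33 F [0.8 0.2 0.3] open 0.0499
```

Close and lift.

```bash
python3 -m handwheel '[{"tx":1.3,"ty":0,"tz":2,"roll":0},{"tx":0,"ty":0,"tz":0,"roll":0},{"tx":0,"ty":0,"tz":0,"roll":0},{"tx":0,"ty":0,"tz":0,"roll":0},{"tx":0,"ty":0,"tz":0,"roll":0},{"tx":0,"ty":0,"tz":0,"roll":0},{"tx":0,"ty":0,"tz":0,"roll":0},{"tx":0,"ty":0,"tz":0,"roll":0},{"tx":0,"ty":0,"tz":0,"roll":0}]' 0 70
python3 -m handwheel '[{"tx":0,"ty":0,"tz":-5,"roll":0},{"tx":0,"ty":0,"tz":-10,"roll":0},{"tx":0,"ty":0,"tz":-20,"roll":0},{"tx":0,"ty":0,"tz":-30,"roll":0},{"tx":0,"ty":0,"tz":-30,"roll":0},{"tx":0,"ty":0,"tz":-20,"roll":0},{"tx":0,"ty":0,"tz":-10,"roll":0}]'
python3 -c "
from h import *
goto((.519,.1085,.10),79.6)"
```

```text
t: 3.1
tool_pos: [0.5246, 0.297, 0.0142]
tool_rot: [-0.239, 3.13, 0.001]
contact_force: [-0.8, -0.9, 6.0]
opening: 0.0129
grip_force: 70.8
t: 3.68
tool_pos: [0.5249, 0.2973, 0.1415]
tool_rot: [-0.238, 3.127, 0.003]
contact_force: [0.1, 0.2, -2.5]
opening: 0.0125
grip_force: 69.8
t 3.68 tcp [0.5249 0.2973 0.1415] tilt [ 0.005  0.002 -1.   ] yang 98.72 shift [  34.6 -185.8   41.1] roll 0.3337 q6 -1.33 F [ 0.1  0.2 -2.5] open 0.0125
```

```bash
python3 -m handwheel '[{"tx":4,"ty":-23,"tz":0,"roll":0},{"tx":4.5,"ty":-23,"tz":0,"roll":0},{"tx":4,"ty":-23,"tz":0,"roll":0},{"tx":4.5,"ty":-24,"tz":0,"roll":0},{"tx":4,"ty":-23,"tz":0,"roll":0},{"tx":4.5,"ty":-23,"tz":0,"roll":0},{"tx":4.5,"ty":-23,"tz":0,"roll":0},{"tx":4.5,"ty":-23.5,"tz":0,"roll":0},{"tx":0,"ty":0,"tz":0,"roll":0.112},{"tx":0,"ty":0,"tz":0,"roll":0.111},{"tx":0,"ty":0,"tz":0,"roll":0.111},{"tx":0,"ty":0,"tz":0,"roll":0}]'
python3 -m handwheel '[{"tx":0,"ty":0,"tz":12,"roll":0},{"tx":0,"ty":0,"tz":12,"roll":0},{"tx":0,"ty":0,"tz":12,"roll":0},{"tx":0,"ty":0,"tz":0,"roll":0},{"tx":0,"ty":0,"tz":0,"roll":0},{"tx":0,"ty":0,"tz":0,"roll":0}]'
python3 - <<'E'
from h import *
goto((.519,.1085,.061),79.6)
im,d,K,E=shot('side'); cv2.imwrite('pics/side2.png',cv2.resize(im[170:270,260:400],None,fx=5,fy=5,interpolation=cv2.INTER_CUBIC)[...,::-1])
im2,_,_,_=shot('top')
P=cloud(d,K,E)[170:270,260:400].reshape(-1,3); r=lambda Q:tuple(np.round(x,1) for x in cv2.minAreaRect((Q[:,:2]*1000).astype(np.float32)))
for a,b in((.085,.1),(.1,.125),(.118,.145)):
    Q=P[(P[:,2]>a)&(P[:,2]<b)]; print(a,len(Q),np.median(Q,0).round(4),r(Q))
E
```

```text
t: 4.68
tool_pos: [0.5165, 0.1077, 0.1362]
tool_rot: [-0.289, -3.126, 0.0]
contact_force: [-0.2, 0.3, -2.1]
opening: 0.0129
grip_force: 69.7
t: 5.18
tool_pos: [0.5173, 0.108, 0.1009]
tool_rot: [-0.284, -3.128, 0.0]
contact_force: [0.2, 0.3, -1.4]
opening: 0.0123
grip_force: 69.6
t 5.18 tcp [0.5173 0.108  0.1009] tilt [-0.001 -0.    -1.   ] yang 79.62 shift [-1.6  0.8 39.9] roll 0.0003 q6 -1.32 F [ 0.2  0.3 -1.4] open 0.0123
0.085 921 [0.5355 0.1184 0.0961] (array([570.7,  16. ]), array([508.8, 281.1]), np.float64(79.9))
0.1 509 [0.5926 0.0859 0.1075] (array([582.5, -13.8]), array([428.3, 271.9]), np.float64(85.8))
0.118 158 [0.5144 0.1173 0.1256] (array([516.1, 110.3]), array([84.5, 40.7]), np.float64(4.3))
```

View pics/side2.png

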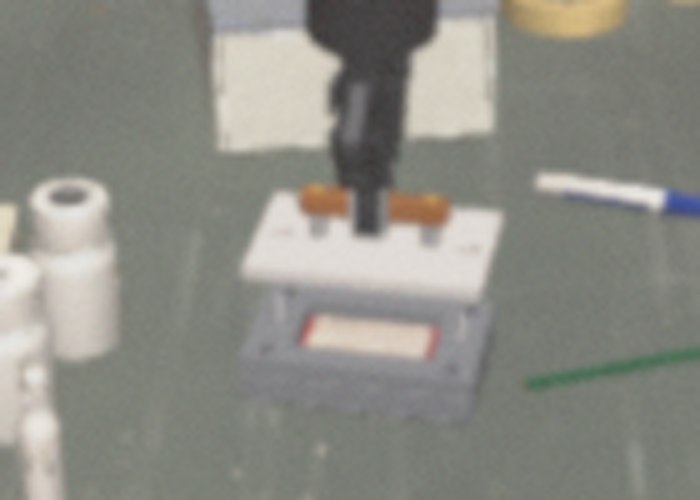

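The plate is held level above the mould. Its hole marks at (285,232) and (470,247) sit just above the pins at (280,300) and (465,320). Next I'll measure the remaining offset.

```bash
cat > fit.py <<'E'
from h import *
from scipy.optimize import minimize
def hull(p,z0,z1,K,E):
    a=np.radians(p[2]); c=np.array([[x,y] for x in(-70,70) for y in(-45,45)])/1000
    c=c@np.array([[np.cos(a),np.sin(a)],[-np.sin(a),np.cos(a)]])+np.array(p[:2])/1000
    W=np.array([[*q,z] for q in c for z in(z0,z1)]); C=(W-E[:3,3])@E[:3,:3]; uv=C[:,:2]/C[:,2:]*[K[0,0],K[1,1]]+[K[0,2],K[1,2]]
    return cv2.convexHull(uv.astype(np.float32))
def fit(im,K,E,box,cond,z0,z1,p0):
    u0,u1,v0,v1=box; m=np.zeros(im.shape[:2],np.uint8); m[v0:v1,u0:u1]=cond(im.astype(int))[v0:v1,u0:u1]
    m=cv2.morphologyEx(m,cv2.MORPH_CLOSE,np.ones((5,5)))
    S=8; M=cv2.resize(m[v0:v1,u0:u1]*255,None,fx=S,fy=S,interpolation=cv2.INTER_LINEAR)>127
    def cost(p):
        h=(hull(p,z0,z1,K,E)+.5-[u0,v0])*S; h=np.clip(h,-5000,5000); A=np.zeros(M.shape,np.uint8); cv2.fillPoly(A,[np.round(h).astype(np.int32)],1); A=A>0
        return 1-(A&M).sum()/(A|M).sum()
    s=np.array(p0)+np.array([[0,0,0],[4,0,0],[0,4,0],[0,0,4]]); r=minimize(cost,p0,method='Nelder-Mead',options=dict(initial_simplex=s)); return r.x.round(2),round(r.fun,3)
E
python3 - <<'E'
from fit import *
white=lambda im:(im.min(2)>150)
z=np.load('side.npz'); K,E=z['K'],z['E']
print('held side',fit(z['im'],K,E,(303,366,204,236),white,.0867,.0947,(519,108,-10)))
P=cloud(z['d'],K,E)
im0=cv2.imread('pics/side1.png')[...,::-1]; im0t=cv2.imread('pics/top1.png')[...,::-1]
t=np.load('top.npz'); 
print('start side',fit(im0,K,E,(296,368,262,300),white,0,.008,(523,296,8)),'top',fit(im0t,t['K'],t['E'],(232,272,184,236),white,0,.008,(523,296,8)))
grey=lambda im:(im.sum(2)>330)|(im[...,0]-im[...,1]>25)
b0=im0.astype(int); print('mould px',b0[236,314],b0[252,330],'table',b0[236,290])
def dz(v):
    def f(im): return grey2(im)
    return f
g=lambda im:((im[...,2]-im[...,1]>6)|(im[...,0]-im[...,1]>6)|(im.sum(2)>390))
print('mould side',fit(im0,K,E,(302,364,224,254),g,0,.03,(519,108,-10)),'top',fit(im0t,t['K'],t['E'],(280,316,186,234),g,0,.03,(519,108,-10)))
E
```

```text
held side (array([518.37, 112.46, -10.83]), np.float64(0.247))
start side (array([523.37, 293.51,   9.2 ]), np.float64(0.215)) top (array([525.29, 296.57,   8.75]), np.float64(0.034))
mould px [141 142 144] [124 127 122] table [122 126 117]
mould side (array([520.8 ,  89.83,  -5.99]), np.float64(0.207)) top (array([522.99, 106.95, -10.42]), np.float64(0.118))
```

Run:
```python
from h import *
z=np.load('side.npz'); P=cloud(z['d'],z['K'],z['E'])
t=np.load('top.npz'); T=cloud(t['d'],t['K'],t['E'])
def rr(P,b,zl,zh):
    Q=P[b[2]:b[3],b[0]:b[1]].reshape(-1,3); Q=Q[(Q[:,2]>zl)&(Q[:,2]<zh)]; r=cv2.minAreaRect((Q[:,:2]*1000).astype(np.float32)); return len(Q),np.round(r[0],1),np.round(r[1],1),round(r[2],1),Q[:,2].mean().round(4)
print('plate',rr(P,(303,366,204,236),.084,.106)); print('bar',rr(P,(303,366,200,236),.112,.128))
print('mould',rr(P,(300,365,230,262),.026,.036)); print('top plate',rr(T,(275,330,180,245),.084,.106),'mould',rr(T,(275,330,180,245),.02,.036))
cv2.imwrite('pics/top2.png',np.hstack([cv2.resize(t['im'][175:245,265:335],None,fx=5.5,fy=5.5,interpolation=cv2.INTER_CUBIC),cv2.resize(z['im'][200:270,300:370],None,fx=5.5,fy=5.5,interpolation=cv2.INTER_CUBIC)])[...,::-1])
```

```text
plate (689, array([516.1, 109.2]), array([ 96.7, 141.6]), 80.4, np.float64(0.0962))
bar (159, array([516.8, 117.1]), array([28.7, 87.3]), 79.2, np.float64(0.1212))
mould (657, array([519.3, 108.5]), array([ 95.9, 140.3]), 78.9, np.float64(0.0308))
top plate (263, array([473.2, 124.5]), array([56.6, 83. ]), 1.0, np.float64(0.0962)) mould (5, array([463.6, 127.3]), array([8.3, 3.9]), 4.8, np.float64(0.0288))
```

View pics/top2.png

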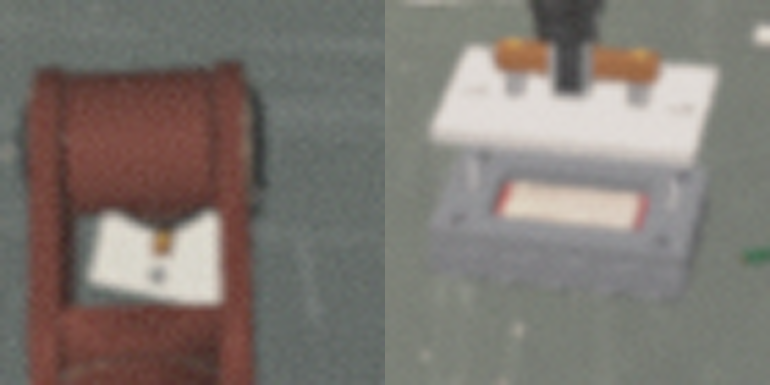

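The picture shows the pins just under the plate and displaced toward +x. The side depth gives plate to mould as about +3 mm in x and about 0 in y.

```bash
python3 -m handwheel '[{"tx":-1.5,"ty":0.4,"tz":6,"roll":0},{"tx":-1.4,"ty":0.4,"tz":8,"roll":0},{"tx":0,"ty":0,"tz":8,"roll":0},{"tx":0,"ty":0,"tz":8,"roll":0},{"tx":0,"ty":0,"tz":5,"roll":0},{"tx":0,"ty":0,"tz":0,"roll":0},{"tx":0,"ty":0,"tz":0,"roll":0}]'
python3 -m handwheel '[{"tx":0,"ty":0,"tz":2,"roll":0},{"tx":0,"ty":0,"tz":2,"roll":0},{"tx":0,"ty":0,"tz":2,"roll":0},{"tx":0,"ty":0,"tz":1,"roll":0},{"tx":0,"ty":0,"tz":0,"roll":0}]'
```

```text
t: 5.87
tool_pos: [0.5199, 0.1082, 0.0655]
tool_rot: [-0.285, -3.127, 0.0]
contact_force: [-0.2, 0.3, -1.8]
opening: 0.0128
grip_force: 69.7
t: 6.28
tool_pos: [0.5202, 0.1082, 0.0591]
tool_rot: [-0.285, -3.128, 0.0]
contact_force: [-0.0, 0.3, -2.0]
opening: 0.0129
grip_force: 69.7
```

```bash
python3 -m handwheel '[{"tx":0,"ty":0,"tz":2,"roll":0},{"tx":0,"ty":0,"tz":2,"roll":0},{"tx":0,"ty":0,"tz":2,"roll":0},{"tx":0,"ty":0,"tz":1,"roll":0},{"tx":0,"ty":0,"tz":0,"roll":0}]'
```

```text
t: 6.7
tool_pos: [0.5205, 0.1076, 0.0522]
tool_rot: [0.285, 3.128, -0.002]
contact_force: [0.3, -3.9, -2.1]
opening: 0.0129
grip_force: 69.9
```

```bash
python3 -m handwheel '[{"tx":0,"ty":0,"tz":2,"roll":0},{"tx":0,"ty":0,"tz":2,"roll":0},{"tx":0,"ty":0,"tz":1,"roll":0},{"tx":0,"ty":0,"tz":0,"roll":0},{"tx":0,"ty":0,"tz":0,"roll":0}]'
```

```text
t: 7.12
tool_pos: [0.5205, 0.1075, 0.0472]
tool_rot: [0.285, 3.128, -0.002]
contact_force: [0.7, -5.6, -0.0]
opening: 0.0125
grip_force: 70.1
```

```bash
python3 -m handwheel '[{"tx":0,"ty":-0.8,"tz":1,"roll":0},{"tx":0,"ty":0,"tz":1,"roll":0},{"tx":0,"ty":0,"tz":1,"roll":0},{"tx":0,"ty":0,"tz":0,"roll":0},{"tx":0,"ty":0,"tz":0,"roll":0}]'
```

```text
t: 7.53
tool_pos: [0.5203, 0.1074, 0.0442]
tool_rot: [0.285, 3.128, -0.0]
contact_force: [0.3, -3.2, -1.3]
opening: 0.0124
grip_force: 69.9
```

```bash
python3 -m handwheel '[{"tx":0,"ty":0,"tz":0.6,"roll":0},{"tx":0,"ty":0,"tz":0.5,"roll":0},{"tx":0,"ty":0,"tz":0,"roll":0},{"tx":0,"ty":0,"tz":0,"roll":0}]'
```

```text
t: 7.87
tool_pos: [0.5203, 0.1074, 0.0441]
tool_rot: [-0.285, -3.128, 0.001]
contact_force: [-4.3, -4.5, 5.2]
opening: 0.0126
grip_force: 71.0
```

It is flush: z has stalled at the expected height with a push of 5 N. Releasing and retreating now.

```bash
python3 -m handwheel '[{"tx":0,"ty":0,"tz":0,"roll":0},{"tx":0,"ty":0,"tz":0,"roll":0},{"tx":0,"ty":0,"tz":0,"roll":0},{"tx":0,"ty":0,"tz":0,"roll":0},{"tx":0,"ty":0,"tz":0,"roll":0}]' 50 40
python3 -m handwheel '[{"tx":0,"ty":0,"tz":-10,"roll":0},{"tx":0,"ty":0,"tz":-20,"roll":0},{"tx":0,"ty":0,"tz":-35,"roll":0},{"tx":0,"ty":0,"tz":-40,"roll":0},{"tx":0,"ty":0,"tz":-40,"roll":0},{"tx":0,"ty":0,"tz":-25,"roll":0},{"tx":0,"ty":0,"tz":0,"roll":0},{"tx":0,"ty":0,"tz":0,"roll":0}]' 70
python3 - <<'E'
from h import *
z=shot('side'); P=cloud(*z[1:]); im=z[0]
Q=P[215:262,300:366].reshape(-1,3); Q=Q[(Q[:,2]>.028)&(Q[:,2]<.046)]; r=cv2.minAreaRect((Q[:,:2]*1000).astype(np.float32)); print(r,np.percentile(Q[:,2],[25,50,75]))
cv2.imwrite('pics/side3.png',cv2.resize(im[190:270,290:390],None,fx=6,fy=6,interpolation=cv2.INTER_CUBIC)[...,::-1])
goto((.613,-.2725,.17),98.9)
E
```

```text
t: 8.28
tool_pos: [0.5202, 0.1078, 0.0431]
tool_rot: [-0.285, -3.129, -0.001]
contact_force: [0.2, -0.2, -0.5]
opening: 0.0497
grip_force: 0.0
t: 8.95
tool_pos: [0.5216, 0.1076, 0.2165]
tool_rot: [0.285, 3.123, 0.002]
contact_force: [0.9, 0.3, -0.2]
opening: 0.0704
grip_force: 0.0
((518.8322143554688, 108.61038208007812), (96.35118865966797, 140.0437774658203), 79.0167007446289) [0.0379422  0.03952954 0.04082939]
t 9.0 tcp [0.5203 0.1075 0.2139] tilt [ 0.001  0.    -1.   ] yang 79.59 shift [-159.8 -357.    43.9] roll -0.3371 q6 -1.33 F [-0.  -0.7 -1. ] open 0.0699
```

View pics/side3.png

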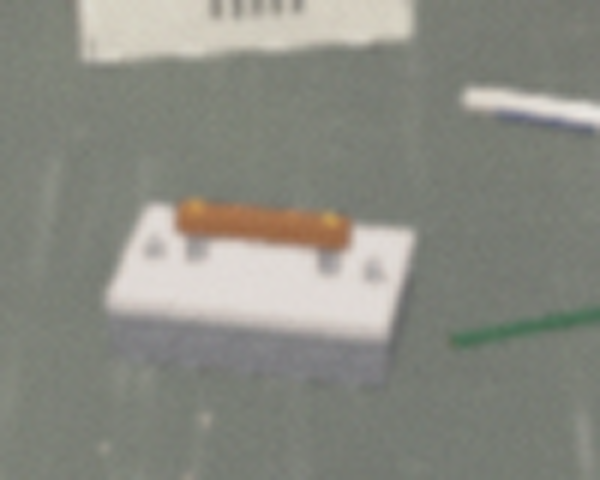

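The plate is flush, with the pin tips showing through the holes at (153,245) and (373,268). Next is the knob.

```bash
python3 -m handwheel '[{"tx":-10,"ty":-22,"tz":0,"roll":0},{"tx":-14,"ty":-31,"tz":0,"roll":0},{"tx":-14,"ty":-31,"tz":0,"roll":0},{"tx":-14,"ty":-31,"tz":0,"roll":0},{"tx":-14,"ty":-31,"tz":0,"roll":0},{"tx":-14,"ty":-31,"tz":0,"roll":0},{"tx":-14,"ty":-31,"tz":0,"roll":0},{"tx":-14,"ty":-31,"tz":0,"roll":0},{"tx":-14,"ty":-31,"tz":0,"roll":0},{"tx":-14,"ty":-31,"tz":0,"roll":0},{"tx":-14,"ty":-31,"tz":0,"roll":0},{"tx":-10,"ty":-25,"tz":0,"roll":0}]'
python3 -m handwheel '[{"tx":0,"ty":0,"tz":0,"roll":-0.112},{"tx":0,"ty":0,"tz":0,"roll":-0.112},{"tx":0,"ty":0,"tz":0,"roll":-0.112},{"tx":0,"ty":0,"tz":0,"roll":0},{"tx":0,"ty":0,"tz":0,"roll":0}]'
python3 - <<'E'
from h import *
goto((.6145,-.2735,.115),98.9)
z=shot('side'); P=cloud(*z[1:])
Q=P[140:180,290:366].reshape(-1,3); Q=Q[(Q[:,2]>.125)&(Q[:,2]<.15)&(abs(Q[:,0]-.614)<.03)]; print(len(Q),Q.mean(0),cv2.minAreaRect((Q[:,:2]*1000).astype(np.float32)))
E
```

```text
t: 10.0
tool_pos: [0.6121, -0.2743, 0.2099]
tool_rot: [-0.286, -3.124, -0.003]
contact_force: [0.6, 1.0, -0.3]
opening: 0.0698
grip_force: 0.0
t: 10.42
tool_pos: [0.6122, -0.2721, 0.2107]
tool_rot: [0.237, -3.129, -0.004]
contact_force: [0.5, 1.2, 0.2]
opening: 0.0701
grip_force: 0.0
t 10.42 tcp [ 0.6122 -0.2721  0.2107] tilt [-0.003  0.002 -1.   ] yang 98.67 shift [-2.4 -2.  95.7] roll -0.004 q6 -2.25 F [0.5 1.2 0.2] open 0.0701
75 [ 0.61276613 -0.26796536  0.13916916] ((613.26806640625, -271.80780029296875), (32.35543441772461, 32.921058654785156), 36.958030700683594)
```

```bash
python3 -m handwheel '[{"tx":-2.2,"ty":-1.5,"tz":15,"roll":0},{"tx":0,"ty":0,"tz":20,"roll":0},{"tx":0,"ty":0,"tz":20,"roll":0},{"tx":0,"ty":0,"tz":20,"roll":0},{"tx":0,"ty":0,"tz":12,"roll":0},{"tx":0,"ty":0,"tz":8,"roll":0},{"tx":0,"ty":0,"tz":0,"roll":0},{"tx":0,"ty":0,"tz":0,"roll":0}]'
python3 -c "
from h import *
goto((.6145,-.2735,.1145),98.9)"
```

```text
t: 11.13
tool_pos: [0.6155, -0.2737, 0.1181]
tool_rot: [0.242, -3.132, -0.0]
contact_force: [0.9, 0.5, 0.5]
opening: 0.0699
grip_force: 0.0
t 11.13 tcp [ 0.6155 -0.2737  0.1181] tilt [-0.  0. -1.] yang 98.82 shift [1.  0.4 3.6] roll -0.0014 q6 -2.25 F [0.9 0.5 0.5] open 0.0699
```

```bash
python3 -m handwheel '[{"tx":1,"ty":0,"tz":3,"roll":0},{"tx":0,"ty":0,"tz":0,"roll":0},{"tx":0,"ty":0,"tz":0,"roll":0},{"tx":0,"ty":0,"tz":0,"roll":0},{"tx":0,"ty":0,"tz":0,"roll":0},{"tx":0,"ty":0,"tz":0,"roll":0},{"tx":0,"ty":0,"tz":0,"roll":0}]' 0 60
python3 -m handwheel '[{"tx":0,"ty":0,"tz":-2,"roll":0},{"tx":0,"ty":0,"tz":-2,"roll":0},{"tx":0,"ty":0,"tz":-2,"roll":0},{"tx":0,"ty":0,"tz":0,"roll":0},{"tx":0,"ty":0,"tz":0,"roll":0}]'
```

```text
t: 11.72
tool_pos: [0.6153, -0.2757, 0.1171]
tool_rot: [-0.241, 3.13, -0.006]
contact_force: [-0.1, -4.9, 2.7]
opening: 0.0345
grip_force: 60.4
t: 12.13
tool_pos: [0.6146, -0.2758, 0.1206]
tool_rot: [-0.241, 3.131, -0.006]
contact_force: [3.0, -6.8, -5.8]
opening: 0.0341
grip_force: 60.7
```

```bash
python3 -m handwheel '[{"tx":0,"ty":-2,"tz":-2,"roll":0},{"tx":0,"ty":0,"tz":-2,"roll":0},{"tx":0,"ty":0,"tz":-2,"roll":0},{"tx":0,"ty":0,"tz":0,"roll":0},{"tx":0,"ty":0,"tz":0,"roll":0}]'
```

```text
t: 12.55
tool_pos: [0.6135, -0.276, 0.1258]
tool_rot: [0.242, -3.129, -0.0]
contact_force: [-1.6, -3.9, -9.1]
opening: 0.0341
grip_force: 61.1
```

```bash
python3 -m handwheel '[{"tx":0,"ty":-0.5,"tz":-2,"roll":0},{"tx":0,"ty":0,"tz":-2,"roll":0},{"tx":0,"ty":0,"tz":0,"roll":0},{"tx":0,"ty":0,"tz":0,"roll":0}]'
cat > lid.py <<'E'
from h import *
z=shot('side'); P=cloud(*z[1:]); Q=P[100:185,285:370].reshape(-1,3)
h=np.array([.5465,-.2835]); a=np.radians(8.9); ex=np.array([np.cos(a),np.sin(a)]); ey=np.array([-ex[1],ex[0]])
X=(Q[:,:2]-h)@ex+.1; Y=(Q[:,:2]-h)@ey; m=(X>0.01)&(X<.21)&(Y>.03)&(Y<.1)&(Q[:,2]>.104)&(Q[:,2]<.3)
# cover strip on the near (+y) side, beside the knob
c=np.polyfit(X[m],Q[m,2],1); rs=Q[m,2]-np.polyval(c,X[m]); k=abs(rs)<.008; c=np.polyfit(X[m][k],Q[m,2][k],1); print('n',k.sum(),'angle rad',np.arctan(c[0]).round(4),'z0',c[1].round(4))
E
python3 lid.py
```

```text
t: 12.88
tool_pos: [0.6124, -0.2762, 0.1303]
tool_rot: [0.241, -3.126, -0.003]
contact_force: [-6.5, -3.9, -8.0]
opening: 0.0344
grip_force: 61.1
n 76 angle rad 0.5646 z0 0.0806
```

```bash
sed -i 's/(Y>.03)&(Y<.1)/(Y>-.1)\&(Y<.11)\&((abs(Y)>.05)|(X<.11))/; s/^# cover.*/z0=np.median(Q[m,2])/' lid.py; python3 lid.py
python3 - <<'E'
from h import *
z=np.load('side.npz'); cv2.imwrite('pics/lid1.png',cv2.resize(z['im'][100:200,270:390],None,fx=5,fy=5,interpolation=cv2.INTER_CUBIC)[...,::-1])
E
```

```text
n 547 angle rad 0.0823 z0 0.1107
```

View pics/lid1.png

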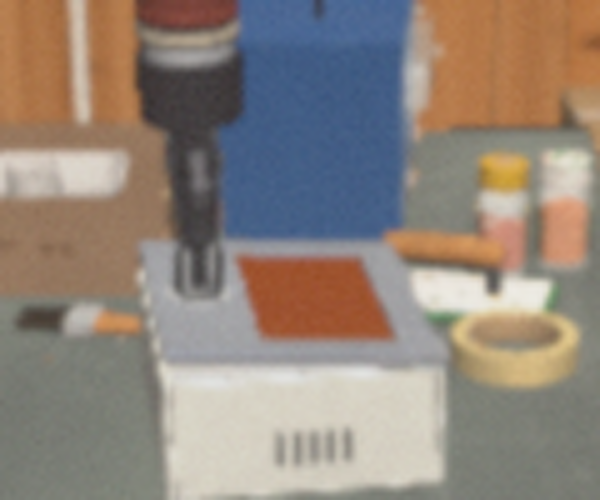

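The cover is up about 0.08 rad, so it is free. Next I'll follow the hinge arc (tool x is the box's −x).

```bash
python3 -m handwheel '[{"tx":3.5,"ty":0,"tz":-7.9,"roll":0},{"tx":3,"ty":0,"tz":-7.9,"roll":0},{"tx":3.5,"ty":0,"tz":-7.7,"roll":0},{"tx":3.8,"ty":0,"tz":-7.6,"roll":0},{"tx":4.2,"ty":0,"tz":-7.3,"roll":0},{"tx":4.5,"ty":0,"tz":-7.1,"roll":0},{"tx":0,"ty":0,"tz":0,"roll":0}]'; python3 lid.py
```

```text
t: 13.57
tool_pos: [0.5912, -0.2796, 0.1782]
tool_rot: [0.242, -3.13, -0.001]
contact_force: [-4.2, -2.9, -8.4]
opening: 0.034
grip_force: 61.1
n 451 angle rad 0.381 z0 0.1106
```

```bash
python3 -m handwheel '[{"tx":5,"ty":0,"tz":-6.8,"roll":0},{"tx":5.2,"ty":0,"tz":-6.7,"roll":0},{"tx":5.6,"ty":0,"tz":-6.3,"roll":0},{"tx":5.9,"ty":0,"tz":-6.1,"roll":0},{"tx":6.2,"ty":0,"tz":-5.7,"roll":0},{"tx":6.4,"ty":0,"tz":-5.5,"roll":0},{"tx":7,"ty":0,"tz":-5.2,"roll":0},{"tx":7.2,"ty":0,"tz":-5.2,"roll":0},{"tx":0,"ty":0,"tz":0,"roll":0},{"tx":0,"ty":0,"tz":0,"roll":0},{"tx":0,"ty":0,"tz":0,"roll":0},{"tx":0,"ty":0,"tz":0,"roll":0}]'; python3 lid.py
python3 - <<'E'
from h import *
z=np.load('side.npz'); cv2.imwrite('pics/lid2.png',cv2.resize(z['im'][80:280,270:390],None,fx=3,fy=3,interpolation=cv2.INTER_CUBIC)[...,::-1])
E
```

```text
t: 14.62
tool_pos: [0.5457, -0.287, 0.2251]
tool_rot: [-0.243, 3.13, -0.0]
contact_force: [3.2, 2.7, -1.2]
opening: 0.0336
grip_force: 61.6
n 197 angle rad 0.779 z0 0.1109
```

View pics/lid2.png

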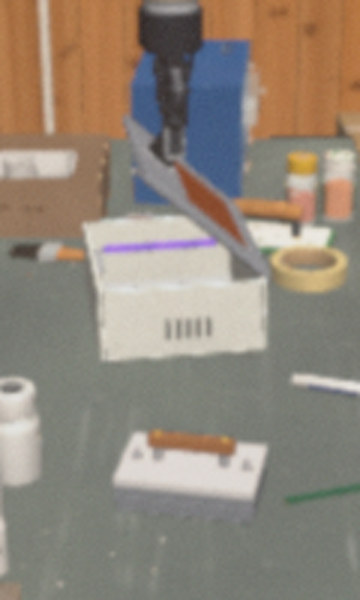

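The fingers hold the cover by its knob at about 0.78 rad. The mould is closed flush, with the pins showing at (138,455) and (246,465). Handing in.

```bash
python3 -m handwheel '[{"tx":0,"ty":0,"tz":0,"roll":0},{"tx":0,"ty":0,"tz":0,"roll":0},{"tx":0,"ty":0,"tz":0,"roll":0},{"tx":0,"ty":0,"tz":0,"roll":0}]'; python3 lid.py; python3 -c "
from station import ctrl
print(ctrl.finish_job())"
```

```text
t: 15.0
tool_pos: [0.5457, -0.287, 0.2251]
tool_rot: [-0.243, 3.13, -0.0]
contact_force: [5.0, 2.9, 0.3]
opening: 0.0338
grip_force: 61.7
n 215 angle rad 0.7951 z0 0.1097
the job is handed in; nothing more can be done
None
```

The mould is closed with the backplate flush on both pins, and the curing box cover, which was not caught and needed no knob turn, is held by its knob at about 0.79 rad (45°); the job is handed in, but no verdict came back.

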